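# Park the rolling pin at the top of its sloping rest

### The job

Push the rolling pin slowly up the ramp of its rest with the fingers, without pinching or lifting it and without letting it roll away or roll back, until it drops over the crest into the hollow against the stop. Leave it lying there straight and still, and do not disturb the other kitchen things.

Things in the scene. Friction and masses are not known exactly. Their poses are not given: they have to be found in the camera images.
- pin: Wooden rolling pin, about 0.4 kg: barrel 52 mm in diameter and 170 mm long, a handle 20 mm in diameter at each end (246 mm long over all). Origin at the centre of the barrel; its own y axis runs along the pin (its x and z axes turn as it rolls). It starts lying across the flat apron of the rest and rolls freely.
- rest: White plastic rolling-pin rest fixed to the counter, 332 x 210 mm. Origin on the counter; x points uphill, y across (along the parked pin), z up. A level apron, its top 8 mm high, from x -170 mm (open low end: a pin rolling off it falls to the counter) to x -50; then the ramp. Side rails 7 mm above apron and ramp, inner faces at y -97 and +97 mm, guide the barrel; the handles pass above.
- rest_foot (a point): Middle of the line where the ramp begins: x -50 mm on the rest, 8 mm above the counter. Axes as the rest's.
- rest_crest (a point): Middle of the ramp's upper edge: x 100 mm on the rest, 31.8 mm above the counter (straight slope of about 9 degrees from the foot). Beyond it the floor of the hollow is level and 4 mm lower: once its centre is past the crest the pin drops in by itself and stays. Axes as the rest's.
- rest_seat (a point): Where the pin's centre lies when parked in the hollow: x 116 mm on the rest, 53.8 mm above the counter, with about 2 mm of play either way. The upright stop behind the hollow has its face at x 144 mm, its top 66 mm high, its back at x 162. Axes as the rest's.
- shaker: glass salt shaker with steel cap, 40 mm across, 85 mm tall, standing beside the rest; origin at the centre of its underside. Leave it alone.
- cutter: steel ring biscuit cutter, 66 mm across, 35 mm tall, lying flat beside the rest; origin at the centre of its underside. Leave it alone.
- spice: amber glass spice jar, 44 mm across, 95 mm tall, standing beyond the stop end of the rest; origin at the centre of its underside. Leave it alone.
- mug: ceramic mug, 80 mm across, 95 mm tall, to the right; origin at the centre of its underside. Leave it alone.
- dish: glass pie dish, 230 mm across, 45 mm tall, on a plastic cutting board (12 mm thick) to the left; origin at the centre of its underside. Leave it alone.
- spoon: steel spoon with a wooden handle lying flat on the counter to the left. Leave it alone.
Mind the look-alikes: they are no part of the job. Of the things that look like the pin, the larger one is meant.

How it is judged:
By the outcome, as a careful person would: the job done as asked, in the order asked, and still so for the second after the job is handed in, with the robot touching nothing.
It also fails if it takes over 38 s, if anything falls off the work surface, if the arm or the gripper's body presses on something with over 40 N, if the wrist force passes 120 N, or if a joint passes its speed limit or range.

### The arm

A 6-joint arm with a two-finger parallel gripper is mounted at the origin on the work surface. World frame = base frame: x ahead of the robot, y to its left, z up, the work surface at z = 0. Lengths are in m, angles in rad, forces in N, time in s.
With the tool pointing down it reaches from about 0.325 to 0.85 m from the base axis. Payload 4.4 kg.
Tool frame: the origin (TCP) lies between the finger pads; the fingertips stand 25 mm ahead of it and the grasp point (between the pads) lies 6 mm ahead of it (nose_length is the distance from the TCP to the fingertips, in m); z points along the fingers, y is the line along which they close (so a half turn about z gives the same grasp; the last joint's range is limited). The gripper opens to 94 mm and grips with 3 to 60 N. Pads are 16 mm wide; open, the fingers measure 119 mm over their backs; the gripper's body (75 mm by 177 mm) begins 78 mm behind the grasp point.
Start: joints at [-1.306, 0.207, 1.542, -0, 1.393, -0.15], TCP at [0.232, -0.526, 0.23] pointing down, gripper open.
Joint ranges: [-2.73, 2.73], [-0.86, 2.22], [0.23, 2.46], [-1.11, 4.25], [0.08, 2.63], [-2.82, 2.82]. Speed limits (rad/s): [2.79, 2.79, 3.14, 3.14, 3.14, 3.14].

### API

Orientations are given as a unit quaternion [x, y, z, w].
In Python, from workcell import * gives the robot as it stands.
- The arm moves only by the tool jog_arm, never from a script. Its argument "rows" is a list that holds one entry, the list of rows, each a list of 7 numbers: the shift along the tool's x, y, z in cm, then the turn, a rotation vector about the tool's x, y, z in degrees, then the finger opening in cm, from 0 to 9.4. A call has 1 to 12 rows; each row is the pose to reach, as a shift and turn from the pose commanded when the call began, along the tool's axes at that moment; what a row does not reach only later rows make up. A row lasts 1/10 s, in which the tool goes at most 50 mm and 8.59 degrees, less where a joint would pass 70% of its speed; a pose out of reach is approached as far as the arm can. A call with a gripper value outside its range is refused whole. The fingers move at their own pace and stop on an object; the grip force is fixed at half the most. Time passes only in rows, so rows that repeat a pose let the fingers close. It gives the time, the measured TCP pose, the force, the opening and the grip force at its end, in the units of the state.
- state(): the state, without advancing time (a new reading comes with each control period).
- grab_frame(name): name is "side" or "top" or "wrist"; returns a dict with "color" (480x640x3 uint8, red, green, blue), "fx", "fy", "cx", "cy" (pixels), "R" (3x3) and "t" (3): a world point X has camera coordinates R X + t. Camera axes: x right, y down, z forward; pixel columns grow to the right and rows downward; lengths in m; the calibration is good to about 2 mm. A picture is of the moment at which its call begins. There is no depth.
- sign_off(): hands the job in; it is judged then, once.
Trained networks look in a picture, given as the dict that the camera call returned (one of the last four; its "shot" number tells which), for a name from the list of things; names that differ only in an ending like _2 or _b are one class to them, and where a whole thing is asked for, a point or a joint stands for the part that bears it (a point fixed in the world has none). Each returns a list of dicts, best first, with "confidence" (0 to 1); they miss things now and then, are a little off and sometimes report something else, mostly with a low value. They report only what shows in the picture. A call takes as long as a camera call. They do not tell look-alikes from the thing itself.
- outline_of(name, picture): "region" (480x640 bool, what is visible of it).
- pinpoint(name, picture): "xyz" ([x, y, z] in m, in world coordinates, good to about 4 mm: a listed point, or the origin of a listed thing).
The state is a dict: "clock": time; "q": joint angles; "qvel": joint speeds; "tau": joint torques, N m; "position": TCP position; "ee_rot": TCP orientation; "ft_force": force on the tool from outside, world axes, zero at the start; "ft_torque": the same for the moment, N m; "finger_gap": opening from 0.0 (shut) to 1.0 (fully open); "gripper_force": force on a finger pad.
Only numpy, scipy, OpenCV 4.12 (cv2) and the standard library are available. Lean on these libraries where they do the work, as an engineer would, in place of code of your own. Each camera call takes 0.05 s, during which the arm holds its last target. There are 200 camera calls.

## Working session

There is one attempt and no reset: what is moved stays moved. The work goes in short steps, Python scripts to look and compute and a tool call to move; the robot and the scene stay as the last step left them, time stands still between calls to the robot, and variables do not carry over. Pictures are saved under pics/ and viewed, at most 10 in all, crops included, and the job is handed in when it is done.

Besides the shell and the picture viewer there is one more tool, called as name([rows], argument=value, ...), one row to a line, values as JSON. jog_arm: Moves the arm, as the interface text tells. Its arguments: {"type":"object","properties":{"rows":{"type":"array","items":{"type":"array","items":{"type":"array","items":{"type":"number"}}}}},"required":["rows"]}

```bash
mkdir -p pics; cat > h.py <<'E'
from workcell import *
import numpy as np, cv2
def save(p,n): cv2.imwrite('pics/'+n,cv2.cvtColor(p['color'],cv2.COLOR_RGB2BGR))
def proj(p,X):
    c=np.array(p['R'])@np.array(X)+np.array(p['t']); return [round(float(p['fx']*c[0]/c[2]+p['cx'])),round(float(p['fy']*c[1]/c[2]+p['cy']))]
def ray(p,u,v,z):
    R=np.array(p['R']);t=np.array(p['t']);o=-R.T@t
    d=R.T@np.array([(u-p['cx'])/p['fx'],(v-p['cy'])/p['fy'],1]); return o+d*(z-o[2])/d[2]
E
python3 - <<'E'
from h import *
s=state();print(s)
for c in ('top','side'):
    p=grab_frame(c);save(p,c+'1.png')
    for n in ('pin','rest','rest_foot','rest_crest','rest_seat','shaker','cutter','spice'):
        for r in pinpoint(n,p)[:3]: print(c,n,np.round(r['xyz'],3),round(r['confidence'],2),proj(p,r['xyz']))
E
```

```text
{'clock': 0.0, 'q': array([-1.30550780e+00,  2.07440577e-01,  1.54286710e+00, -6.21293806e-06,
        1.39351824e+00, -1.50507748e-01]), 'qvel': array([ 0.00127799, -0.00148508, -0.00143778, -0.00026329, -0.00010256,
        0.00018551]), 'tau': array([ 5.59494656e-04, -3.70872366e+01, -2.81417763e+01,  6.99010422e-02,
        3.60358274e-02, -1.63597192e-04]), 'position': array([ 0.23204567, -0.5253104 ,  0.22932027]), 'ee_rot': array([ 9.78466185e-01,  2.06404163e-01, -6.71007391e-05, -1.11461534e-03]), 'ft_force': array([-0.17058115, -0.17068791, -0.61811941]), 'ft_torque': array([0.01121942, 0.01401381, 0.01201529]), 'gripper_force': 0.0, 'finger_gap': 1.0013699200673183}
top pin [0.461 0.001 0.027] 0.89 [337, 267]
top pin [0.318 0.239 0.017] 0.73 [245, 323]
top rest [ 0.562 -0.059 -0.005] 0.82 [359, 232]
top rest_foot [ 0.518 -0.034  0.009] 0.76 [350, 246]
top rest_crest [ 0.649 -0.105  0.031] 0.7 [377, 197]
top rest_seat [ 0.663 -0.11   0.056] 0.97 [380, 189]
top rest_seat [0.564 0.541 0.013] 0.71 [134, 229]
top rest_seat [ 0.519 -0.034  0.01 ] 0.51 [350, 246]
top shaker [ 0.42  -0.201  0.   ] 0.65 [413, 284]
top cutter [ 0.654  0.11  -0.001] 0.74 [297, 198]
top spice [ 0.753 -0.111  0.001] 0.6 [377, 163]
side pin [0.46  0.002 0.03 ] 0.89 [354, 251]
side pin [0.32  0.239 0.019] 0.57 [354, 342]
side rest [ 0.563 -0.052 -0.   ] 0.71 [330, 236]
side rest_foot [ 0.512 -0.033  0.007] 0.58 [343, 244]
side rest_seat [ 0.662 -0.113  0.055] 0.87 [311, 196]
side shaker [ 0.426 -0.202 -0.002] 0.74 [404, 226]
side cutter [0.658 0.111 0.   ] 0.74 [261, 256]
side spice [ 0.751 -0.111 -0.002] 0.61 [285, 205]
```

View pics/top1.png

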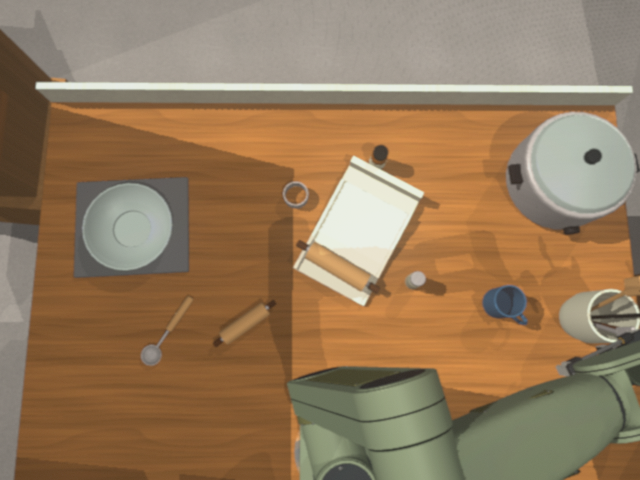

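View pics/side1.png

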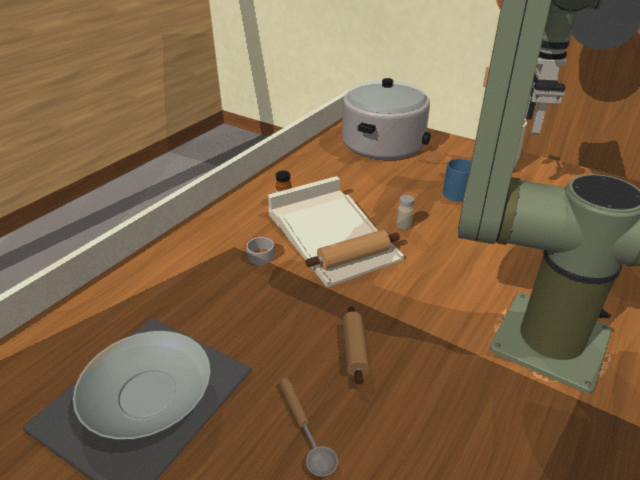

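There are two pin-like things in the top view. The one at (337,267) lies across the rest's apron, and the other at (245,323) lies on the counter. The first is on the rest and looks longer, so it should be the larger one. I'll confirm that in a crop, and get the rest's yaw by fitting its silhouette.

```bash
python3 - <<'E'
from h import *
from scipy.optimize import minimize
P=[grab_frame('top'),grab_frame('side')]
H=[]
for x0,x1,z0,z1 in((-170,-50,15,15),(-50,100,15,38.8),(100,144,38.8,38.8),(144,162,66,66)):
    H.append(np.array([(x,y,z) for y in(-105,105) for x,z in((x0,0),(x1,0),(x0,z0),(x1,z1))])/1e3)
S=4
D=[]
for p in P:
    r=outline_of('rest',p)[0]['region']; pins=outline_of('pin',p)
    ig=np.zeros((480,640),bool)
    for q in pins:
        ig|=q['region']; rr=cv2.minAreaRect(np.argwhere(q['region'])[:,::-1].astype(np.float32)); print('pin',rr,round(q['confidence'],2))
    ig=cv2.dilate(ig.astype(np.uint8),np.ones((3,3)))
    D.append((cv2.resize(r.astype(np.uint8),None,fx=S,fy=S,interpolation=0),cv2.resize(ig,None,fx=S,fy=S,interpolation=0)))
def cost(v,per=False):
    x,y,a=v[0]/1e3,v[1]/1e3,np.radians(v[2]);c,s=np.cos(a),np.sin(a);o=[]
    for p,(m,ig) in zip(P,D):
        im=np.zeros_like(m)
        for h in H:
            w=h@np.array([[c,s,0],[-s,c,0],[0,0,1]])+[x,y,0]
            q=w@np.array(p['R']).T+p['t']; uv=np.c_[p['fx']*q[:,0]/q[:,2]+p['cx']+.5,p['fy']*q[:,1]/q[:,2]+p['cy']+.5]*S
            cv2.fillConvexPoly(im,cv2.convexHull(uv.astype(np.int32)),1)
        o.append(((im!=m)&(ig==0)).sum()/m.sum())
    return o if per else sum(o)
x0=[560,-57,-27.9]
r=minimize(cost,x0,method='Nelder-Mead',options=dict(initial_simplex=[x0,[566,-57,-27.9],[560,-51,-27.9],[560,-57,-25]]))
print(r.x,cost(r.x,True))
a=np.radians(r.x[2]);c,s=np.cos(a),np.sin(a)
for n,p in zip(('top','side'),P):
    for q in pinpoint('pin',p)[:1]:
        d=np.array(q['xyz'][:2])-r.x[:2]/1e3; print(n,'pin in rest',c*d[0]+s*d[1],-s*d[0]+c*d[1],q['xyz'][2])
# barrel axis dir of pin from mask in top
q=outline_of('pin',P[0])[0]['region']; pts=np.array([ray(P[0],u,v,.034)[:2] for v,u in np.argwhere(q)])
w,V=np.linalg.eigh(np.cov(pts.T)); print('pin axis deg',np.degrees(np.arctan2(*V[::-1,1])),pts.mean(0), 'len',np.ptp(pts@V[:,1]))
cv2.imwrite('pics/crop.png',cv2.cvtColor(cv2.resize(P[0]['color'][150:360,190:440],None,fx=3,fy=2.85),cv2.COLOR_RGB2BGR))
E
```

```text
pin ((244.31033325195312, 322.72412109375), (16.068817138671875, 74.06076049804688), 55.491477966308594) 0.87
pin ((337.25, 266.25), (94.6672134399414, 20.751327514648438), 30.963754653930664) 0.82
pin ((126.80001831054688, 226.10000610351562), (84.0761489868164, 89.88992309570312), 63.43495178222656) 0.63
pin ((355.21478271484375, 344.98260498046875), (76.72119140625, 22.089670181274414), 85.36454010009766) 0.78
pin ((352.7523193359375, 248.67434692382812), (23.754093170166016, 96.45311737060547), 73.3007583618164) 0.6
[560.98235132 -56.90002179 -28.41198515] [np.float64(0.033282849076579225), np.float64(0.04030373831775701)]
top pin in rest -0.3538649122091956 0.1455611733141357 0.0163
side pin in rest -0.11588227467304428 0.007233575809744548 0.0285
pin axis deg 124.8987195078655 [0.31793297 0.23838301] len 0.18484871158320038
```

View pics/crop.png

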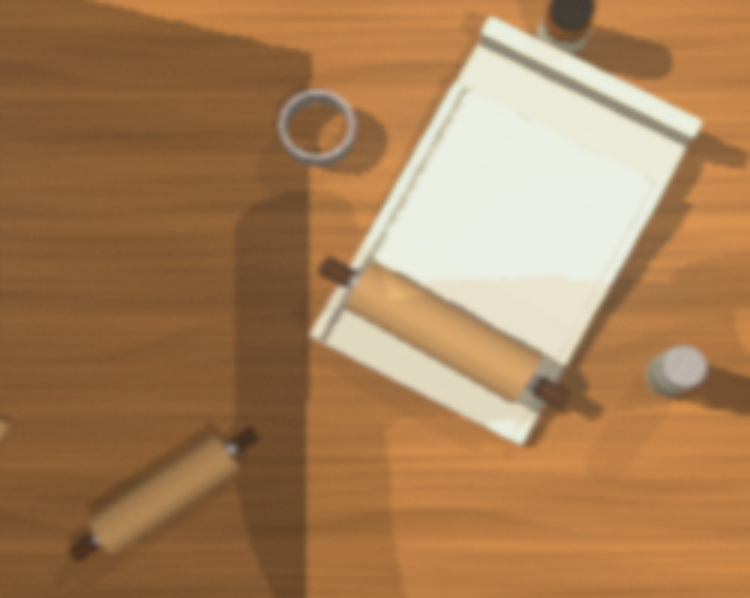

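The crop shows the pin on the rest at crop (440,330), about 95 px long. The other at (165,490) is about 74 px long and lies on the counter, so the one on the rest is the larger and is the target. The rest is at (0.561, -0.057) with yaw -28.3°, and the pin sits at about x -115 mm on it. I'll approach behind the pin at height.

jog_arm([
  [[38.9,-42.6,0,0,0,52.1,9.4],[38.9,-42.6,0,0,0,52.1,9.4],[38.9,-42.6,0,0,0,52.1,9.4],[38.9,-42.6,0,0,0,52.1,9.4],[38.9,-42.6,0,0,0,52.1,9.4],[38.9,-42.6,0,0,0,52.1,9.4],[38.9,-42.6,0,0,0,52.1,9.4],[38.9,-42.6,0,0,0,52.1,9.4],[38.9,-42.6,0,0,0,52.1,9.4],[38.9,-42.6,0,0,0,52.1,9.4],[38.9,-42.6,0,0,0,52.1,9.4],[38.9,-42.6,0,0,0,52.1,9.4]],
])

```text
clock: 2.55
position: [0.4164, 0.0234, 0.2309]
ee_rot: [0.97, -0.243, 0.001, -0.0]
ft_force: [0.4, -0.9, -0.2]
finger_gap: 0.999
gripper_force: 0.0
```

```bash
cat > m.py <<'E'
from h import *
O=np.array([.561,-.057]);a=np.radians(-28.3);C=np.array([[np.cos(a),np.sin(a)],[-np.sin(a),np.cos(a)]])
def rel(X): return np.round(1e3*(C@(np.array(X[:2])-O)),1)
def rep(cams=('wrist','side')):
    s=state();q=s['ee_rot'];print('t',round(s['clock'],2),'tcp rest mm',rel(s['position']),'z',np.round(1e3*s['position'][2],1),'head',np.degrees(2*np.arctan2(q[1],q[0])),'F',np.round(s['ft_force'],1))
    for c in cams:
        p=grab_frame(c)
        for n in('pin','rest_foot','rest_crest','rest_seat'):
            for r in pinpoint(n,p)[:2]: print(c,n,rel(r['xyz']),np.round(r['xyz'][2]*1e3,1),round(r['confidence'],2),proj(p,r['xyz']))
    return p
E
python3 - <<'E'
from m import *
rep(('side','wrist'));p=grab_frame('wrist');save(p,'w1.png')
for x,y,z in((-170,105,8),(-170,-105,8),(-141,0,34)):
  print(proj(p,[*(O+C.T@np.array([x,y])/1e3),z/1e3]))
E
```

```text
t 2.55 tcp rest mm [-165.4    2.3] z 230.9 head -28.184537785054808 F [ 0.4 -0.9 -0.2]
side pin [-117.     3.1] 29.4 0.86 [354, 252]
side pin [-55.2  -1. ] 3.3 0.73 [342, 246]
side rest_foot [-56.9  -0.3] 7.7 0.76 [343, 245]
side rest_crest [97.  -0.1] 32.3 0.81 [314, 207]
side rest_seat [114.1  -1. ] 52.9 0.97 [311, 197]
wrist pin [-356.1  147.9] 17.7 0.84 [176, 400]
wrist pin [-114.3    4.5] 30.5 0.64 [313, 165]
wrist rest_foot [-51.7   1.5] 5.0 0.94 [317, 93]
[208, 224]
[427, 224]
[317, 197]
```

View pics/w1.png

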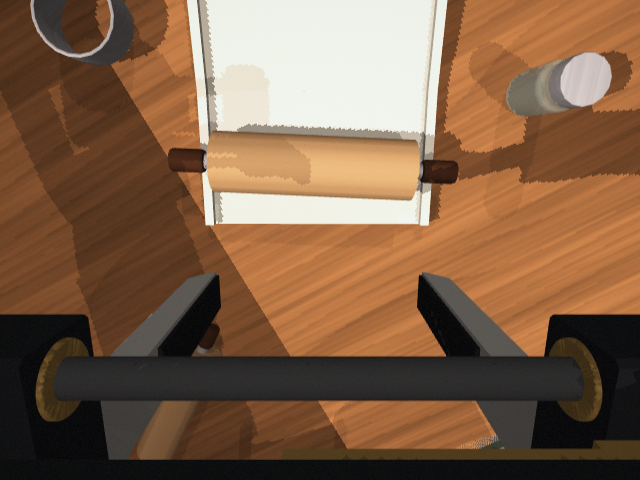

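The wrist view shows the rest's low-end corners at (208,224) and (427,224), exactly where my fit projects them. The pin, with handle ends at (170,160) and (457,172), is skewed about 2.5° with its right end nearer. I'll descend behind it.

jog_arm([
  [[-0.3,0.2,4,0,0,0,9.4],[-0.3,0.2,8,0,0,0,9.4],[-0.3,0.2,12,0,0,0,9.4],[-0.3,0.2,14.5,0,0,0,9.4],[-0.3,0.2,16.5,0,0,0,9.4],[-0.3,0.2,18,0,0,0,9.4],[-0.3,0.2,18.6,0,0,0,9.4],[-0.3,0.2,18.6,0,0,0,9.4]],
])

```text
clock: 3.9
position: [0.4118, 0.0201, 0.0439]
ee_rot: [0.97, -0.245, -0.001, 0.0]
ft_force: [-0.6, -1.2, 0.1]
finger_gap: 1.002
gripper_force: 0.0
```

```bash
python3 -c "
from m import *
rep(('side',))"
```

```text
t 3.9 tcp rest mm [-167.9   -2.8] z 43.9 head -28.334028452326425 F [-0.6 -1.2  0.1]
side rest_foot [-56.   -1.2] 8.7 0.72 [343, 244]
side rest_crest [96.6  0. ] 32.0 0.89 [314, 207]
side rest_crest [114.5  -2.5] 54.5 0.17 [312, 196]
side rest_seat [116.5  -1.9] 52.3 0.9 [311, 197]
```

jog_arm([
  [[0.1,-0.2,0,0,0,0,9.4],[0.3,-0.2,0,0,0,0,9.4],[0.5,-0.2,0,0,0,0,9.4],[0.65,-0.2,0,0,0,0,9.4],[0.8,-0.2,0,0,0,0,9.4],[0.95,-0.2,0,0,0,0,9.4],[1.1,-0.2,0,0,0,0,9.4],[1.25,-0.2,0,0,0,0,9.4],[1.4,-0.2,0,0,0,0,9.4],[1.55,-0.2,0,0,0,0,9.4],[1.7,-0.2,0,0,0,0,9.4],[1.85,-0.2,0,0,0,0,9.4]],
])

```text
clock: 5.35
position: [0.4297, 0.0134, 0.0444]
ee_rot: [0.97, -0.244, -0.0, -0.0]
ft_force: [-0.2, 0.5, 0.7]
finger_gap: 0.997
gripper_force: 0.1
```

```bash
python3 -c "
from m import *
rep(('side',));p=grab_frame('wrist');save(p,'w2.png')"
```

```text
t 5.35 tcp rest mm [-149.    -0.2] z 44.4 head -28.2740841025349 F [-0.2  0.5  0.7]
side pin [-352.1  147.1] 21.1 0.87 [353, 342]
side pin [-112.7    5.1] 31.9 0.75 [353, 250]
side rest_foot [-55.2  -1.3] 6.0 0.94 [343, 245]
side rest_crest [95.7 -1. ] 33.0 0.66 [314, 207]
side rest_seat [113.3   0. ] 57.4 0.78 [311, 196]
```

View pics/w2.png

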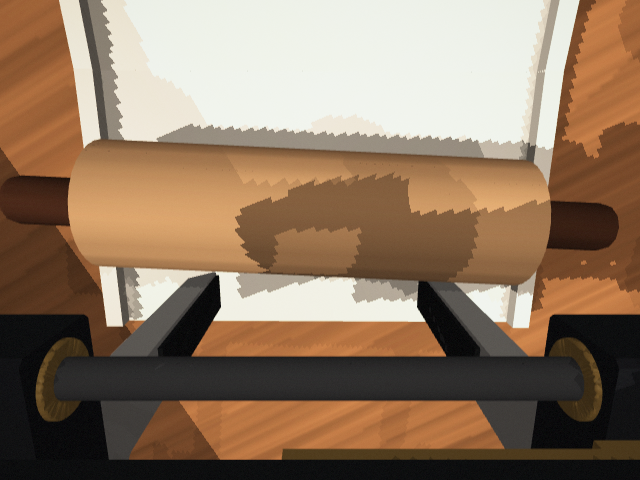

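The pin is still skewed about 2°. The right finger, tip at (425,285), is just reaching the barrel and the left at (215,280) is nearly there. I'll continue slowly.

jog_arm([
  [[0.15,0,0,0,0,0,9.4],[0.3,0,0,0,0,0,9.4],[0.45,0,0,0,0,0,9.4],[0.6,0,0,0,0,0,9.4],[0.75,0,0,0,0,0,9.4],[0.9,0,0,0,0,0,9.4],[1.05,0,0,0,0,0,9.4],[1.2,0,0,0,0,0,9.4],[1.35,0,0,0,0,0,9.4],[1.5,0,0,0,0,0,9.4],[1.65,0,0,0,0,0,9.4],[1.8,0,0,0,0,0,9.4]],
])

```text
clock: 6.85
position: [0.4456, 0.0049, 0.0444]
ee_rot: [0.97, -0.244, -0.0, -0.0]
ft_force: [-0.5, 0.7, 0.9]
finger_gap: 1.0
gripper_force: 0.1
```

```bash
cat >> m.py <<'E'
def pinfit():
    # barrel+handle axis from wrist mask: big pin, rest-frame centre and yaw, on plane of its centre height
    p=grab_frame('wrist'); 
    for r in outline_of('pin',p)[:2]:
        m=r['region']; 
        if m.sum()<4000: continue
        z=.034
        for _ in range(4):
            pts=np.array([rel(ray(p,u,v,z)) for v,u in np.argwhere(m)[::7]]);x=pts.mean(0)[0]
            z=(34+max(0,min(x,100)+50)*.1587)/1e3
        w,V=np.linalg.eigh(np.cov(pts.T));d=V[:,1]*np.sign(V[1,1])
        print('pin fit',pts.mean(0),'z',z,'yaw',np.degrees(np.arctan2(-d[0],d[1])),'len',np.ptp(pts@d),r['confidence'])
    return p
E
python3 -c "
from m import *
rep(('side',));pinfit()"
```

```text
t 6.85 tcp rest mm [-130.9   -0.2] z 44.4 head -28.276448682862984 F [-0.5  0.7  0.9]
side pin [-96.1   5.6] 31.0 0.95 [349, 247]
side pin [-350.6  143.7] 19.4 0.58 [354, 341]
side rest_foot [-55.5  -0.9] 4.9 0.91 [343, 245]
side rest_foot [-96.2   1.7] 30.2 0.35 [350, 246]
side rest_crest [99.6 -0.3] 28.3 0.69 [314, 208]
side rest_seat [117.5  -3.7] 53.9 0.61 [311, 196]
pin fit [-91.15635804   3.25706862] z 0.034 yaw -2.6584337385076013 len 258.6763401666733 0.62
```

jog_arm([
  [[0.15,0,0,0,0,0,9.4],[0.35,0,0,0,0,0,9.4],[0.55,0,0,0,0,0,9.4],[0.75,0,0,0,0,0,9.4],[0.95,0,0,0,0,0,9.4],[1.15,0,0,0,0,0,9.4],[1.35,0,0,0,0,0,9.4],[1.55,0,0,0,0,0,9.4],[1.75,0,0,0,0,0,9.4],[1.95,0,0,0,0,0,9.4],[2.15,0,0,0,0,0,9.4],[2.35,0,0,0,0,0,9.4]],
])

```text
clock: 8.4
position: [0.4663, -0.0062, 0.0444]
ee_rot: [0.97, -0.244, -0.0, -0.0]
ft_force: [-0.2, -0.4, 0.9]
finger_gap: 1.003
gripper_force: 0.1
```

```bash
python3 -c "
from m import *
rep(());p=pinfit();save(p,'w3.png')"
```

```text
t 8.4 tcp rest mm [-107.4   -0.2] z 44.4 head -28.273423690489295 F [-0.2 -0.4  0.9]Traceback (most recent call last):
  File "<string>", line 3, in <module>
    rep(());p=pinfit();save(p,'w3.png')
    ~~~^^^^
  File "m.py", line 10, in rep
    return p
           ^
UnboundLocalError: cannot access local variable 'p' where it is not associated with a value
```

```bash
sed -i 's/^    return p$/    return locals().get("p")/' m.py; python3 -c "
from m import *
rep(());p=pinfit();save(p,'w3.png')"
```

```text
t 8.4 tcp rest mm [-107.4   -0.2] z 44.4 head -28.273423690489295 F [-0.2 -0.4  0.9]
pin fit [-68.91083164   2.20424917] z 0.034 yaw -2.696411410594793 len 258.1626784023731 0.57
```

View pics/w3.png

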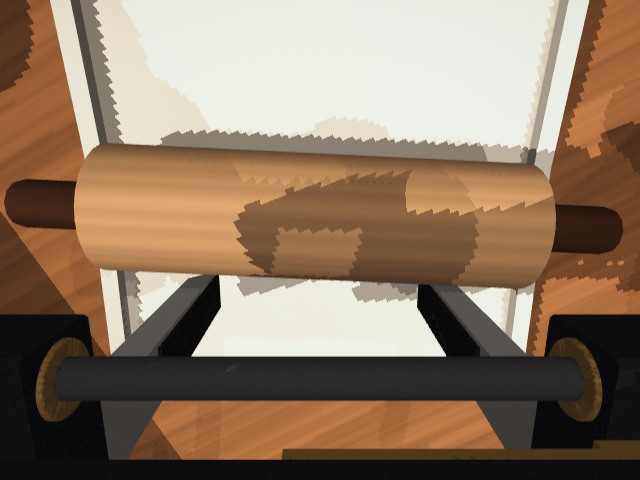

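The pin is still skewed about 2.6°: the right finger touches at (425,285) and there is a small gap at the left. Its weight on the ramp should bring it back onto both fingers. Going on.

jog_arm([
  [[0.2,0,0,0,0,0,9.4],[0.4,0,0,0,0,0,9.4],[0.6,0,0,0,0,0,9.4],[0.8,0,0,0,0,0,9.4],[1.0,0,0,0,0,0,9.4],[1.2,0,0,0,0,0,9.4],[1.4,0,0,0,0,0,9.4],[1.6,0,0,0,0,0,9.4],[1.8,0,0,0,0,0,9.4],[2.0,0,0,0,0,0,9.4],[2.2,0,0,0,0,0,9.4],[2.4,0,0,0,0,0,9.4]],
])

```text
clock: 9.7
position: [0.4868, -0.0175, 0.0443]
ee_rot: [0.97, -0.244, -0.001, 0.0]
ft_force: [-1.8, 0.4, 1.9]
finger_gap: 1.001
gripper_force: 1.2
```

jog_arm([
  [[0.2,0,-0.02,0,0,0,9.4],[0.4,0,-0.05,0,0,0,9.4],[0.6,0,-0.08,0,0,0,9.4],[0.8,0,-0.11,0,0,0,9.4],[1.0,0,-0.14,0,0,0,9.4],[1.2,0,-0.17,0,0,0,9.4],[1.4,0,-0.2,0,0,0,9.4],[1.6,0,-0.23,0,0,0,9.4],[1.8,0,-0.26,0,0,0,9.4],[2.0,0,-0.29,0,0,0,9.4],[2.2,0,-0.32,0,0,0,9.4],[2.4,0,-0.35,0,0,0,9.4]],
])

```text
clock: 10.9
position: [0.5086, -0.029, 0.048]
ee_rot: [0.97, -0.244, -0.0, -0.0]
ft_force: [-2.4, 2.7, 3.3]
finger_gap: 0.999
gripper_force: 2.1
```

```bash
python3 -c "
from m import *
rep(('side',));p=pinfit();save(p,'w4.png')"
```

```text
t 10.9 tcp rest mm [-59.4  -0.2] z 48.0 head -28.27414515465648 F [-2.4  2.7  3.3]
side pin [-352.2  145.6] 22.9 0.69 [354, 341]
side pin [-27.6   2.2] 34.8 0.56 [336, 230]
side rest_foot [-55.1  -1.5] 6.8 0.93 [343, 245]
side rest_crest [98.5 -3.6] 32.0 0.66 [315, 206]
side rest_seat [113.9   0.5] 53.2 0.65 [311, 197]
pin fit [-23.29020979   0.74952125] z 0.03823884370629369 yaw 0.037308759564143576 len 258.80268000779813 0.85
```

The pin is straight now (yaw about 0°) and rests on both fingers. On up the ramp.

jog_arm([
  [[0.2,0,-0.03,0,0,0,9.4],[0.45,0,-0.07,0,0,0,9.4],[0.7,0,-0.11,0,0,0,9.4],[0.95,0,-0.15,0,0,0,9.4],[1.2,0,-0.19,0,0,0,9.4],[1.45,0,-0.23,0,0,0,9.4],[1.7,0,-0.27,0,0,0,9.4],[1.95,0,-0.31,0,0,0,9.4],[2.2,0,-0.35,0,0,0,9.4],[2.45,0,-0.39,0,0,0,9.4],[2.7,0,-0.43,0,0,0,9.4],[2.95,0,-0.47,0,0,0,9.4]],
])

```text
clock: 12.45
position: [0.5333, -0.0423, 0.0524]
ee_rot: [0.97, -0.244, -0.002, -0.0]
ft_force: [-4.8, 3.0, 4.6]
finger_gap: 0.997
gripper_force: 2.6
```

jog_arm([
  [[0.25,0,-0.04,0,0,0,9.4],[0.5,0,-0.08,0,0,0,9.4],[0.75,0,-0.12,0,0,0,9.4],[1.0,0,-0.16,0,0,0,9.4],[1.25,0,-0.2,0,0,0,9.4],[1.5,0,-0.24,0,0,0,9.4],[1.75,0,-0.28,0,0,0,9.4],[2.0,0,-0.32,0,0,0,9.4],[2.25,0,-0.36,0,0,0,9.4],[2.5,0,-0.4,0,0,0,9.4],[2.75,0,-0.44,0,0,0,9.4],[3.0,0,-0.48,0,0,0,9.4]],
])

```text
clock: 13.65
position: [0.5598, -0.0565, 0.0572]
ee_rot: [0.97, -0.244, -0.002, -0.0]
ft_force: [-4.8, 2.6, 3.6]
finger_gap: 1.004
gripper_force: 2.6
```

jog_arm([
  [[0.25,0,-0.04,0,0,0,9.4],[0.5,0,-0.08,0,0,0,9.4],[0.75,0,-0.12,0,0,0,9.4],[1.0,0,-0.16,0,0,0,9.4],[1.25,0,-0.2,0,0,0,9.4],[1.5,0,-0.24,0,0,0,9.4],[1.75,0,-0.28,0,0,0,9.4],[2.0,0,-0.32,0,0,0,9.4],[2.25,0,-0.36,0,0,0,9.4],[2.5,0,-0.4,0,0,0,9.4],[2.75,0,-0.44,0,0,0,9.4],[3.0,0,-0.48,0,0,0,9.4]],
])

```text
clock: 14.85
position: [0.5863, -0.0708, 0.0621]
ee_rot: [0.97, -0.244, -0.002, -0.0]
ft_force: [-4.2, 2.7, 3.6]
finger_gap: 1.002
gripper_force: 2.6
```

```bash
python3 -c "
from m import *
rep(('side',));p=pinfit();save(p,'w5.png')"
```

```text
t 14.85 tcp rest mm [28.8 -0.1] z 62.1 head -28.25820178885276 F [-4.2  2.7  3.6]
side pin [60.7  1.2] 52.6 0.91 [320, 207]
side pin [-351.3  146. ] 18.7 0.57 [353, 342]
side rest_foot [-56.1  -0.7] 6.3 0.94 [343, 245]
side rest_crest [98.1  0.6] 31.4 0.63 [313, 207]
side rest_seat [115.   -1.3] 54.1 0.68 [311, 197]
pin fit [65.19722222  0.55259403] z 0.05228179916666663 yaw 0.015461959437353965 len 258.39972072884086 0.74
```

jog_arm([
  [[0.25,0,-0.04,0,0,0,9.4],[0.5,0,-0.08,0,0,0,9.4],[0.75,0,-0.12,0,0,0,9.4],[1.0,0,-0.16,0,0,0,9.4],[1.25,0,-0.2,0,0,0,9.4],[1.5,0,-0.24,0,0,0,9.4],[1.75,0,-0.28,0,0,0,9.4],[2.0,0,-0.32,0,0,0,9.4],[2.25,0,-0.36,0,0,0,9.4],[2.5,0,-0.4,0,0,0,9.4],[2.7,0,-0.43,0,0,0,9.4],[2.9,0,-0.46,0,0,0,9.4]],
])

```text
clock: 16.4
position: [0.613, -0.0852, 0.0669]
ee_rot: [0.97, -0.244, -0.0, -0.0]
ft_force: [-3.0, 2.8, 3.3]
finger_gap: 1.003
gripper_force: 2.1
```

jog_arm([
  [[0.15,0,-0.02,0,0,0,9.4],[0.3,0,-0.04,0,0,0,9.4],[0.45,0,-0.06,0,0,0,9.4],[0.6,0,-0.08,0,0,0,9.4],[0.7,0,-0.1,0,0,0,9.4],[0.8,0,-0.11,0,0,0,9.4],[0.9,0,-0.12,0,0,0,9.4],[1.0,0,-0.13,0,0,0,9.4]],
])

```text
clock: 17.2
position: [0.6218, -0.0899, 0.0682]
ee_rot: [0.97, -0.244, 0.0, 0.0]
ft_force: [0.3, -0.3, 0.4]
finger_gap: 1.002
gripper_force: 0.0
```

```bash
python3 -c "
from m import *
rep(('side',));p=pinfit();save(p,'w6.png')"
```

```text
t 17.2 tcp rest mm [69.2 -0.1] z 68.2 head -28.27729272948558 F [ 0.3 -0.3  0.4]
side pin [-351.9  144.2] 19.5 0.66 [354, 342]
side pin [113.1   1.9] 49.4 0.64 [310, 199]
side rest_foot [194.6  42.2] -2.9 0.65 [285, 205]
side rest_crest [96.5 -2.2] 30.3 0.83 [315, 207]
side rest_seat [113.5  -3. ] 52.3 0.72 [312, 197]
pin fit [119.05715053   0.63433974] z 0.057805 yaw -0.2532676348841584 len 251.7037294296987 0.74
```

The push force has dropped to zero and the pin reads about x 114–117 mm, so it is in the hollow. Backing off and lifting.

jog_arm([
  [[-1,0,-0.3,0,0,0,9.4],[-2.5,0,-1,0,0,0,9.4],[-4,0,-3,0,0,0,9.4],[-5,0,-6,0,0,0,9.4],[-6,0,-9,0,0,0,9.4],[-8,0,-12,0,0,0,9.4],[-10,0,-14,0,0,0,9.4],[-10,0,-14,0,0,0,9.4],[-10,0,-14,0,0,0,9.4],[-10,0,-14,0,0,0,9.4]],
])

```text
clock: 18.55
position: [0.5331, -0.0424, 0.2068]
ee_rot: [0.97, -0.244, -0.001, 0.0]
ft_force: [0.4, -0.1, 0.2]
finger_gap: 1.001
gripper_force: 0.0
```

```bash
python3 -c "
from m import *
p=rep(('side',));q=pinfit();cv2.imwrite('pics/end.png',cv2.cvtColor(np.hstack([cv2.resize(p['color'][130:330,210:460],(400,320)),cv2.resize(q['color'],(400,320))]),cv2.COLOR_RGB2BGR))"
```

```text
t 18.55 tcp rest mm [-31.5  -0.4] z 206.8 head -28.286952501461556 F [ 0.4 -0.1  0.2]
side pin [-355.9  141.9] 18.7 0.94 [356, 343]
side pin [114.9   1.6] 52.7 0.79 [310, 197]
side rest_foot [-52.6  -0.2] 5.3 0.57 [342, 245]
side rest_crest [98.8 -2.2] 30.3 0.77 [314, 207]
side rest_crest [-466.6  309.3] -0.7 0.6 [305, 429]
side rest_seat [115.4  -0.2] 52.7 0.84 [311, 197]
pin fit [113.04565445   0.52596859] z 0.057805 yaw -0.15455214702773507 len 248.30691923754273 0.61
pin fit [-11.3267866    0.10558466] z 0.04013743896708511 yaw 89.57418812397528 len 285.3405982187742 0.52
```

View pics/end.png

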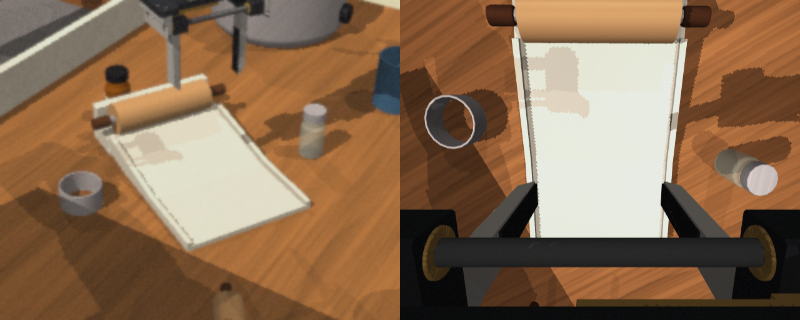

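The pin lies straight in the hollow against the stop (side crop (165,105)). The shaker, cutter and spice jar are where they were, and the gripper is clear.

```bash
python3 -c "
from workcell import *
print(sign_off())"
```

```text
the job is handed in; nothing more can be done
None
```

The rolling pin was pushed up the ramp and dropped over the crest into the hollow, where it lies straight and still against the stop; the shaker, cutter and spice jar were not disturbed, and I handed the job in at about 18.7 s (no verdict was returned).

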